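# Refit the pan assembly of a laboratory balance

### The arm

A 6-joint arm with a two-finger parallel gripper is mounted at the origin on the work surface. World frame = base frame: x ahead of the robot, y to its left, z up, the work surface at z = 0. Lengths are in m, angles in degrees, forces in N, time in s.
With the tool pointing down it reaches from about 0.25 to 0.725 m from the base axis. Payload 9.7 kg.
Tool frame: the origin (TCP) lies midway between the tips of the shut fingers; the grasp point (between the pads) lies 19 mm behind it (bot.hold_point_z is the distance from the TCP to the grasp point, in m); z points along the fingers, y is the line along which they close (so a half turn about z gives the same grasp; the last joint's range is limited). The gripper opens to 85 mm and grips with 20 to 120 N. Pads are 22 mm wide; open, the fingers measure 114 mm over their backs; the gripper's body (76 mm by 85 mm) begins 54 mm behind the grasp point. The pads swing forward as they close: fully open they stand 13 mm farther back than shut.
Start: joints at [72.766, 4.979, 10.078, 95.1, 0, 90], TCP at [0.163, 0.525, 0.231] pointing down, gripper open.
Joint ranges: [-179.16, 179.16], [-48.56, 103.87], [-65.8, 70.77], [-126.05, 130.52], [-82.76, 87.17], [-180, 180]. Speed limits (degrees/s): [127.2, 127.2, 147.25, 180, 180, 180].

### API

Orientations are given as [roll, pitch, yaw] about the fixed x, y, z axes, in that order (R = Rz(yaw) Ry(pitch) Rx(roll)).
In Python, from workcell import bot gives the robot as it stands.
- The arm moves only by the tool play_rows, never from a script. Its argument "steps" is a list that holds one entry, the list of rows, each a list of 4 numbers: the shift along the tool's x, y, z in m, then the turn about the tool's z in rad. In form: [[[tx, ty, tz, yaw], ...]]. A call has exactly 5 rows; each row shifts and turns the commanded pose from where the row before left it, along the tool's axes as they then stand; what a row does not reach is not made up. A row lasts 1/12 s, in which the tool goes at most 41.7 mm and 7.16 degrees, less where a joint would pass 70% of its speed; a pose out of reach is approached as far as the arm can. A call is refused whole if a number of a shift passes 0.0417 or a number of a turn 0.125, either way. A call with a gripper value outside its range is refused whole. "gripper" is the finger opening in m, from 0 to 0.0854, set as the call begins (left out, the last holds). The fingers move at their own pace and stop on an object; "squeeze" is the grip in N (left out, the last holds). Time passes only in rows, so rows that do not move let the fingers close, or fill a call up. It gives the time, the measured TCP pose, the force, the opening and the grip force at its end, in the units of the state.
- bot.get_obs(): the state, without advancing time (a new reading comes with each control period).
- bot.camera(name): name is "scene" or "top"; returns a dict with "img" (384x512x3 uint8, blue, green, red), "vfov" (degrees; the focal length in pixels is half the picture's height over the tangent of half this angle, whatever the lens; pixels are square), "cx", "cy" (the principal point, pixels), "xyz" and "attitude" of the camera in the world. Camera axes: x right, y down, z forward; pixel columns grow to the right and rows downward; lengths in m; the calibration is good to about 2 mm. A picture is of the moment at which its call begins. There is no depth.
- bot.job_done(): hands the job in; it is judged then, once.
The state is a dict: "time": time; "q": joint angles; "qd": joint speeds; "joint_efforts": joint torques, N m; "ee_pos": TCP position; "tcp_rot": TCP orientation; "wrist_force": force on the tool from outside, world axes, zero at the start; "torque": the same for the moment, N m; "opening": finger opening in m; "grasp_force": force on a finger pad.
Only numpy, scipy, OpenCV 4.12 (cv2) and the standard library are available. Lean on these libraries where they do the work, as an engineer would, in place of code of your own. Each camera call takes 0.05 s, during which the arm holds its last target. There are 200 camera calls.

### The job

The precision balance has been taken apart for cleaning: put it back together by lowering the drip tray over the balance's post, then the shield disc, then the pan support, each fully home, and finally seat the weighing pan level on the support. Lower every part gently, without dropping it or pressing hard, because the load cell under the post is delicate, and leave everything else on the bench where it is.

Things in the scene. Friction and masses are not known exactly. Their poses are not given: they have to be found in the camera images.
- balance: White laboratory balance, fixed to the bench, 305 mm deep, 200 mm wide, its flat deck 66 mm above the bench; sloping key panel at its -x end (robot side, 190 mm from the post), rear 115 mm behind the post. Origin on the axis of the upright post, at bench height; z up.
- post_seat (a point): Centre of the drip tray's seat: on the post's axis at the deck's surface, z up. The post: grey boss 36 mm in diameter to 34 mm above the deck (top 3 mm chamfered), steel shoulder 26 mm in diameter to 38 mm, steel spindle 18 mm in diameter, tapering from 48 mm to an 8 mm tip at 56 mm above the deck.
- drip_tray: Drip tray: round steel dish 150 mm in diameter, floor 3 mm thick, rim 10 mm high and 4 mm thick; central collar to grip: outside diameter 52 mm, hole 40 mm right through, top 18 mm above the underside. Lies collar up. Origin at the centre of the underside, z up. Home, it lies flat on the deck round the boss, origin at the post seat.
- shield_disc: Shield disc: flat rimless steel plate 110 mm in diameter, 3 mm thick; central collar to grip like the tray's: outside diameter 52 mm, hole 40 mm, top 18 mm above the underside. Lies collar up. Origin at the centre of the underside, z up. Home, it rests on the tray's collar round the boss, origin 18 mm above the deck.
- pan_support: Pan support: aluminium hub 40 mm in diameter, 20 mm high, to grip, its top 3 mm chamfered; round its foot a flange 70 mm in diameter, 5 mm thick; hole 22 mm right through. Lies hub up. Origin at the centre of the underside, z up. Home, it is on the spindle, resting on the steel shoulder, origin 38 mm above the deck, 2 mm clear of the disc's collar.
- pan: Weighing pan: steel round cap 68 mm in diameter, 14 mm high; flat closed top 3 mm thick; recess in the underside, 44 mm in diameter and 11 mm deep, fits over the hub of the pan support. Lies recess down; gripped across its rim. Origin at the centre of the underside, z up. Seated, its top rests on the hub, origin 47 mm above the deck.
- jar_lid: Bystander: red jar lid lying flat, 70 mm in diameter, 16 mm high, no hole. Origin at the centre of its underside.
- dish: Bystander: small white porcelain dish, 72 mm in diameter, 24 mm high. Origin at the centre of its foot.
- spoon: Bystander: steel weighing spoon, 150 mm long, lying in front of the balance on the right, x along it.
- brush: Bystander: balance brush with wooden handle, 160 mm long, lying on the right, x along it.
Mind the look-alikes: they are no part of the job. What is shaped like the pan but pink or purple is not meant.

How it is judged (in metres and radians):
On the way, in this order (a step that is already met when the one before it is completed fails the run):
1. the drip tray is fully home and let go of (z of drip_tray in the frame of post_seat between -0.003 and 0.003 m and horizontal distance between drip_tray and post_seat below 0.005 m and angle between drip_tray's own z axis and vertical below 0.05 rad and linear speed of drip_tray below 0.02 m/s and contact force between drip_tray and the fingers below 0.1 N), for 0.2 s.
2. the shield disc is fully home and let go of (z of shield_disc in the frame of post_seat between 0.015 and 0.021 m and horizontal distance between shield_disc and post_seat below 0.005 m and angle between shield_disc's own z axis and vertical below 0.05 rad and linear speed of shield_disc below 0.02 m/s and contact force between shield_disc and the fingers below 0.1 N), for 0.2 s.
3. the pan support is fully home and let go of (z of pan_support in the frame of post_seat between 0.035 and 0.041 m and horizontal distance between pan_support and post_seat below 0.005 m and angle between pan_support's own z axis and vertical below 0.05 rad and linear speed of pan_support below 0.02 m/s and contact force between pan_support and the fingers below 0.1 N), for 0.2 s.
4. the weighing pan is fully home and let go of (z of pan in the frame of post_seat between 0.044 and 0.05 m and horizontal distance between pan and post_seat below 0.005 m and angle between pan's own z axis and vertical below 0.05 rad and linear speed of pan below 0.02 m/s and contact force between pan and the fingers below 0.1 N), for 0.2 s.
At the end, for the whole second after the job is handed in: On the balance's post, from below: drip tray flat on the deck, shield disc on the tray's collar, pan support on the spindle's shoulder, weighing pan on the support; each within 3 mm of its home height and 5 mm of the post's axis, level within 0.05 rad, at rest and released (all of step 1 and all of step 2 and all of step 3 and all of step 4); the robot touches nothing.
It fails at once if a part is dropped onto the balance (faster than 0.4 m/s within 20 mm above its seat) ((horizontal distance between drip_tray and post_seat below 0.012 m and z of drip_tray in the frame of post_seat below 0.02 m and linear speed of drip_tray above 0.4 m/s) or (horizontal distance between shield_disc and post_seat below 0.012 m and z of shield_disc in the frame of post_seat below 0.038 m and linear speed of shield_disc above 0.4 m/s) or (horizontal distance between pan_support and post_seat below 0.012 m and z of pan_support in the frame of post_seat below 0.058 m and linear speed of pan_support above 0.4 m/s) or (horizontal distance between pan and post_seat below 0.012 m and z of pan in the frame of post_seat below 0.067 m and linear speed of pan above 0.4 m/s)).
It fails at once if the balance is pressed hard through the tray or the pan support (over 60 N) (contact force between any of drip_tray, pan_support and balance above 60 N).
It fails at once if a bystander (loose jar lid, porcelain dish, weighing spoon, brush) is moved by more than 30 mm (distance of any of jar_lid, dish, spoon, brush from where it was at the start of the episode above 0.03 m).
It also fails if it takes over 72 s, if anything falls off the work surface, if the arm or the gripper's body presses on something with over 40 N, if the wrist force passes 120 N, or if a joint passes its speed limit or range.

## Working session

There is one attempt and no reset: what is moved stays moved. The work goes in short steps, Python scripts to look and compute and a tool call to move; the robot and the scene stay as the last step left them, time stands still between calls to the robot, and variables do not carry over. Pictures are saved under pics/ and viewed, at most 10 in all, crops included, and the job is handed in when it is done.

Besides the shell and the picture viewer there is one more tool, called after "Call:" in YAML: its name, and indented under it one key for each argument. play_rows: Moves the arm, as the interface text tells. Its arguments: {"type":"object","properties":{"steps":{"type":"array","items":{"type":"array","items":{"type":"array","items":{"type":"number"}}}},"gripper":{"type":"number"},"squeeze":{"type":"number"}},"required":["steps"]}

```bash
mkdir -p pics; python3 - <<'E'
from workcell import bot
import cv2
o=bot.get_obs();print(o)
for n in("scene","top"):
    c=bot.camera(n);cv2.imwrite(f"pics/{n}0.png",c["img"]);print({k:v for k,v in c.items() if k!="img"})
E
```

```text
{'time': 0.0, 'q': array([ 7.27640187e+01,  5.01144277e+00,  1.00337762e+01,  9.50998720e+01,
       -1.22909727e-03,  9.00010339e+01]), 'qd': array([ 0.03125087, -0.02540954,  0.10846258, -0.02711945,  0.06078962,
       -0.0480117 ]), 'joint_efforts': array([-8.78273931e-04, -5.20383525e+01,  4.64808226e+01,  1.61373796e-02,
       -2.26030795e-05,  1.75289586e-05]), 'ee_pos': array([0.16290541, 0.52507416, 0.23057371]), 'tcp_rot': array([-1.79922461e+02,  1.23049538e-03,  1.62762986e+02]), 'wrist_force': array([ 0.34964393, -0.46470793,  0.53268128]), 'torque': array([-0.02819592, -0.03352497,  0.00997605]), 'grasp_force': 0.0, 'opening': 0.0852366122710879}
{'vfov': 47.527897868436625, 'cx': 255.91029968451457, 'cy': 190.96983711309247, 'xyz': array([1.22322539, 0.85380112, 0.76460469]), 'attitude': array([-123.06761655,    0.84504532,  135.40332228])}
{'vfov': 47.73249280697365, 'cx': 256.41287690907586, 'cy': 185.71706145265867, 'xyz': array([0.39723096, 0.08302859, 1.59797432]), 'attitude': array([-177.35995057,   -0.75042469,  -88.93402186])}
```

View pics/top0.png

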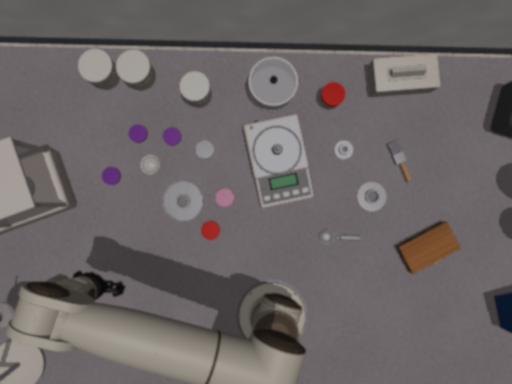

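View pics/scene0.png

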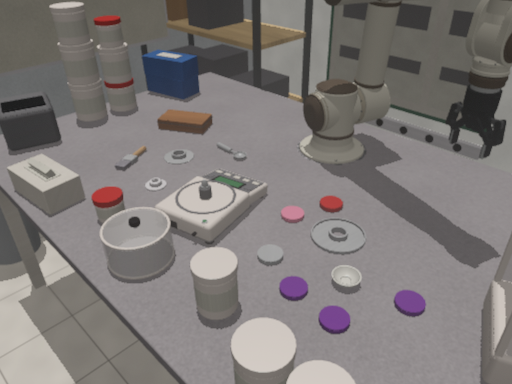

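Seen in top view: tray at (183,201), shield disc (372,197), pan support (344,150), grey pan (205,149), and the post (278,149) inside a printed ring on the deck.

What each could be confused with:
- **Pan:** purple caps at (138,133), (172,136) and (111,176), pink cap (225,197), red lids (211,230) and (333,94), white dish (150,164).
- **Tray:** the disc. The tray has the larger rimmed dish with a collar.
- **Choice:** the pan is the grey cap at (205,149).

Next I'll measure and check this in a crop.

```bash
cat > h.py <<'E'
import numpy as np,cv2
from scipy.spatial.transform import Rotation as R
def rot(c): return R.from_euler('xyz',c['attitude'],degrees=True).as_matrix()
def ray(c,u,v,z):
    f=192/np.tan(np.radians(c['vfov']/2))
    d=rot(c)@np.array([(u-c['cx'])/f,(v-c['cy'])/f,1]);return c['xyz']+d*(z-c['xyz'][2])/d[2]
def proj(c,p):
    f=192/np.tan(np.radians(c['vfov']/2))
    q=rot(c).T@(np.array(p)-c['xyz']);return np.array([f*q[0]/q[2]+c['cx'],f*q[1]/q[2]+c['cy']])
def rectify(c,x,y,z,h,s=1000,n=None):
    "metric patch of plane z centred x,y, half-size h, 1px=1/s m; rows=-x, cols=-y"
    w=np.array([[x+h,y+h],[x+h,y-h],[x-h,y-h],[x-h,y+h]])
    src=np.float32([proj(c,[a,b,z]) for a,b in w]);m=2*h*s
    return cv2.warpPerspective(c['img'],cv2.getPerspectiveTransform(src,np.float32([[0,0],[m,0],[m,m],[0,m]])),(int(m),int(m)),flags=cv2.INTER_CUBIC)
E
python3 - <<'E'
from workcell import bot
from h import *
T=bot.camera('top');S=bot.camera('scene')
it={'tray':((183,201),(338,235),.010,.075),'disc':((372,197),(179,155),.003,.055),'supp':((344,150),(155,184),.005,.035),'pan':((205,149),(270,254),.014,.034),'post':((278,149),(205,188),.100,.018)}
rows=[]
for n,(t,s,z,r) in it.items():
    p=ray(T,*t,z);q=ray(S,*s,z);print(n,p.round(3),q.round(3))
    row=[]
    for c in(T,S):
        im=rectify(c,p[0],p[1],z,.1,1000);g=cv2.GaussianBlur(cv2.cvtColor(im,6),(5,5),0)
        h=cv2.HoughCircles(g,cv2.HOUGH_GRADIENT_ALT,1,20,param1=100,param2=.3,minRadius=int(r*1000-4),maxRadius=int(r*1000+4))
        if h is not None:
            for a,b,rr in h[0][:4]:
                print('   ',(p[0]+(100-b)/1000).round(4),(p[1]+(100-a)/1000).round(4),rr);
            a,b,rr=h[0][0];cv2.circle(im,(int(a),int(b)),int(rr),(0,255,0),1)
        row.append(cv2.resize(im,(150,150)) if 0 else im[20:180,20:180])
    rows.append(np.vstack(row))
cv2.imwrite('pics/m1.png',np.hstack(rows))
E
```

```text
tray [0.41 0.33 0.01] [0.416 0.339 0.01 ]
    0.4119 0.3324 74.5898
disc [ 0.438 -0.364  0.003] [ 0.437 -0.364  0.003]
    0.4387 -0.3595 54.780685
    0.4407 -0.3635 54.682297
supp [ 0.61  -0.258  0.005] [ 0.614 -0.254  0.005]
    0.6115 -0.2559 34.75949
    0.6155 -0.2549 34.732834
pan [0.602 0.254 0.014] [0.606 0.263 0.014]
    0.6026 0.2564 32.997963
    0.6036 0.2574 34.197746
post [ 0.596 -0.008  0.1  ] [0.603 0.005 0.1  ]
    0.5937 -0.0019 18.579788
    0.6267 0.0391 17.411713
```

View pics/m1.png

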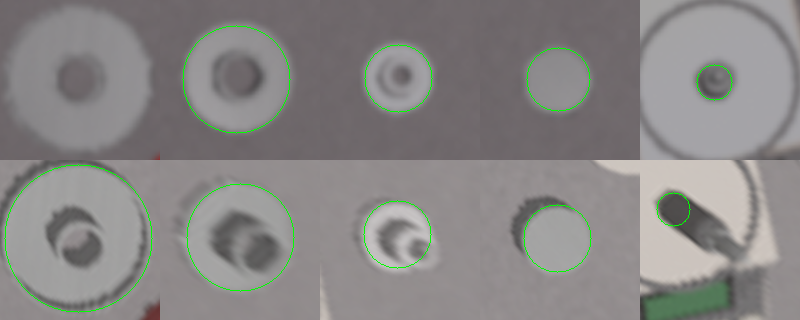

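Crop: top row shows the tray with its collar (80,78), disc (238,79), support (398,78), plain grey pan (558,79) and post (714,82) with the deck ring around it. The choices are confirmed. Now I'll zoom in on the post.

```bash
python3 - <<'E'
from workcell import bot
from h import *
T=bot.camera('top');S=bot.camera('scene')
a=cv2.resize(T['img'][124:174,253:303],(400,400),interpolation=3)
b=cv2.resize(S['img'][163:213,180:230],(400,400),interpolation=3)
x,y=.600,-.004
print([proj(c,[x,y,z]).round(1) for c in(T,S) for z in(.066,.1,.104,.122)])
for c,i,o in((T,a,(253,124)),(S,b,(180,163))):
    for z in(.066,.1,.122):
        u=(proj(c,[x,y,z])-o+.5)*8;cv2.circle(i,tuple(u.astype(int)),3,(0,0,255),-1)
cv2.imwrite('pics/post.png',np.hstack([a,b]))
E
```

```text
[array([276.3, 149. ]), array([276.9, 147.7]), array([277. , 147.6]), array([277.3, 146.9]), array([204.7, 196.3]), array([203.7, 186.3]), array([203.6, 185.2]), array([203.1, 179.8])]
```

View pics/post.png

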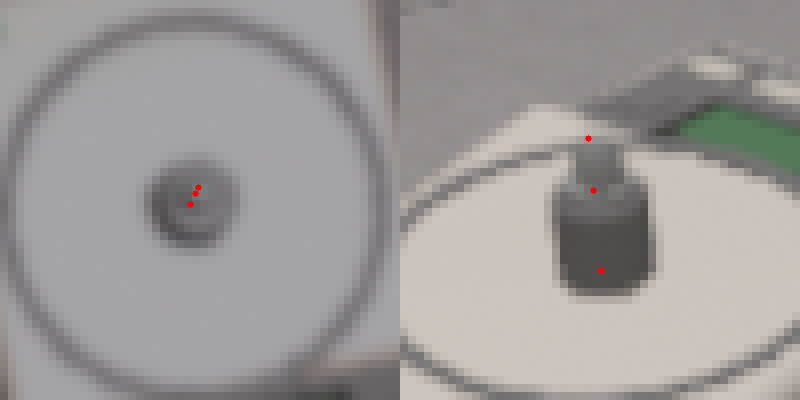

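Call:
play_rows:
  steps:
    - [[0,0,0,0.12],[0,0,0,0.12],[0,0,0,0.12],[0,0,0,0.12],[0,0,0,0.12]]
  gripper: 0.0854

```text
time: 0.72
ee_pos: [0.163, 0.5253, 0.2312]
tcp_rot: [-180.0, 0.0, 128.0]
wrist_force: [-0.8, -0.7, -0.5]
opening: 0.0853
grasp_force: 0.0
```

Call:
play_rows:
  steps:
    - [[0,0,0,0.12],[0,0,0,0.12],[0,0,0,0.12],[0,0,0,0.12],[0,0,0,0.12]]

```text
time: 1.13
ee_pos: [0.1629, 0.5253, 0.2312]
tcp_rot: [-180.0, 0.0, 93.7]
wrist_force: [0.0, -0.3, 0.1]
opening: 0.0854
grasp_force: 0.0
```

Call:
play_rows:
  steps:
    - [[0,0,0,0.07],[0,0,0,0],[0,0,0,0],[0,0,0,0],[0,0,0,0]]

```text
time: 1.55
ee_pos: [0.163, 0.5253, 0.2313]
tcp_rot: [-180.0, 0.0, 90.1]
wrist_force: [-0.3, 0.2, -0.6]
opening: 0.0854
grasp_force: 0.0
```

Call:
play_rows:
  steps:
    - [[-0.0194,0.0249,0,0],[-0.0194,0.0249,0,0],[-0.0194,0.0249,0,0],[-0.0194,0.0249,0,0],[-0.0194,0.0249,0,0]]

```text
time: 1.97
ee_pos: [0.2884, 0.4273, 0.2314]
tcp_rot: [180.0, -0.0, 90.1]
wrist_force: [0.2, 0.5, -0.2]
opening: 0.0856
grasp_force: 0.0
```

Call:
play_rows:
  steps:
    - [[-0.0194,0.0249,0,0],[-0.0194,0.0249,0,0],[-0.0194,0.0249,0,0],[-0.0194,0.0249,0,0],[-0.0194,0.0249,0,0]]

```text
time: 2.38
ee_pos: [0.413, 0.3301, 0.2314]
tcp_rot: [180.0, -0.0, 90.1]
wrist_force: [-0.6, 0.6, 0.9]
opening: 0.0851
grasp_force: 0.0
```

Call:
play_rows:
  steps:
    - [[0,0,0.04,0],[0,0,0.04,0],[0,0,0.04,0],[0,0,0.02,0],[0,0,0,0]]

```text
time: 2.8
ee_pos: [0.4099, 0.3294, 0.0861]
tcp_rot: [-179.7, 0.3, 90.0]
wrist_force: [-0.8, -0.2, -0.3]
opening: 0.086
grasp_force: 0.0
```

```bash
python3 - <<'E'
from workcell import bot
from h import *
S=bot.camera('scene');T=bot.camera('top');print(bot.get_obs()['ee_pos'])
a=cv2.resize(S['img'][165:265,270:400],(780,600),interpolation=3)
cv2.imwrite('pics/g1.png',a)
E
```

```text
[0.41185372 0.33120651 0.09175907]
```

View pics/g1.png

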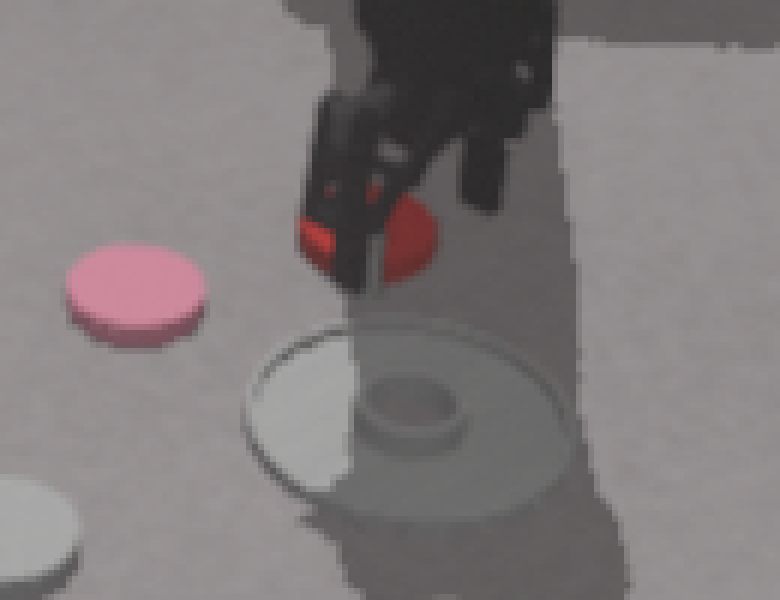

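The open gripper is above the tray: fingers at about (350,280) and (485,205) in the crop, collar at (410,405). Descending and closing.

Call:
play_rows:
  steps:
    - [[0,0,0.02,0],[0,0,0.02,0],[0,0,0.016,0],[0,0,0.012,0],[0,0,0.008,0]]

```text
time: 3.32
ee_pos: [0.4126, 0.3319, 0.0161]
tcp_rot: [179.9, -0.1, 90.0]
wrist_force: [0.1, -0.6, 0.0]
opening: 0.0855
grasp_force: 0.0
```

Call:
play_rows:
  steps:
    - [[0,0,0.007,0],[0,0,0.002,0],[0,0,0,0],[0,0,0,0],[0,0,0,0]]
  gripper: 0.06

```text
time: 3.73
ee_pos: [0.4123, 0.3316, 0.0071]
tcp_rot: [179.9, -0.0, 90.0]
wrist_force: [-0.4, -0.1, -0.0]
opening: 0.0599
grasp_force: 0.0
```

Call:
play_rows:
  steps:
    - [[0,0,0,0],[0,0,0,0],[0,0,0,0],[0,0,0,0],[0,0,0,0]]
  gripper: 0.045
  squeeze: 20

```text
time: 4.15
ee_pos: [0.4121, 0.3316, 0.0073]
tcp_rot: [180.0, -0.0, 90.0]
wrist_force: [-2.2, -1.8, 5.8]
opening: 0.0509
grasp_force: 20.0
```

Call:
play_rows:
  steps:
    - [[0,0,0,0],[0,0,0,0],[0,0,0,0.12],[0,0,0,0.12],[0,0,0,0.12]]
  gripper: 0.066

```text
time: 4.57
ee_pos: [0.412, 0.3313, 0.0063]
tcp_rot: [180.0, 0.0, 69.0]
wrist_force: [0.1, -0.5, -0.6]
opening: 0.0659
grasp_force: 0.0
```

Call:
play_rows:
  steps:
    - [[0,0,0,0.121],[0,0,0,0.121],[0,0,0,0.121],[0,0,0,0.121],[0,0,0,0.121]]

```text
time: 4.98
ee_pos: [0.4222, 0.3175, 0.0063]
tcp_rot: [-179.1, 0.0, 36.5]
wrist_force: [-1.0, 1.1, -1.3]
opening: 0.0662
grasp_force: 0.5
```

Call:
play_rows:
  steps:
    - [[0,0,0,0.121],[0,0,0,0.121],[0,0,0,0.121],[0,0,0,0.121],[0,0,0,0.121]]

```text
time: 5.4
ee_pos: [0.4873, 0.1695, 0.0066]
tcp_rot: [-172.5, 2.3, 15.1]
wrist_force: [0.1, 0.3, -1.2]
opening: 0.0662
grasp_force: 0.7
```

Call:
play_rows:
  steps:
    - [[0,0,0,0],[0,0,0,0],[0,0,0,0],[0,0,0,0],[0,0,0,0]]
  gripper: 0.045
  squeeze: 50

```text
time: 5.82
ee_pos: [0.4874, 0.1709, 0.0074]
tcp_rot: [-172.7, 2.2, 15.4]
wrist_force: [2.2, -4.7, 5.4]
opening: 0.0495
grasp_force: 50.4
```

Call:
play_rows:
  steps:
    - [[0,0,-0.002,0],[0,0,-0.005,0],[0,0,-0.01,0],[0,0,-0.01,0],[0,0,0,0]]

```text
time: 6.23
ee_pos: [0.4897, 0.1679, 0.0358]
tcp_rot: [-172.6, 2.1, 15.3]
wrist_force: [-0.6, 0.0, -1.0]
opening: 0.0493
grasp_force: 51.9
```

```bash
python3 - <<'E'
from workcell import bot
from h import *
o=bot.get_obs();print(o['q'].round(1),o['ee_pos'],o['tcp_rot'])
T=bot.camera('top');S=bot.camera('scene')
cv2.imwrite('pics/s2.png',np.hstack([cv2.resize(T['img'][90:290,100:360],(390,300)),cv2.resize(S['img'][90:290,150:410],(390,300))]))
E
```

```text
[ 14.9   3.5 -13.5  75.2   7.4 179.5] [0.48973272 0.16794255 0.03582419] [-172.59737352    2.09236552   15.31953194]
```

View pics/s2.png

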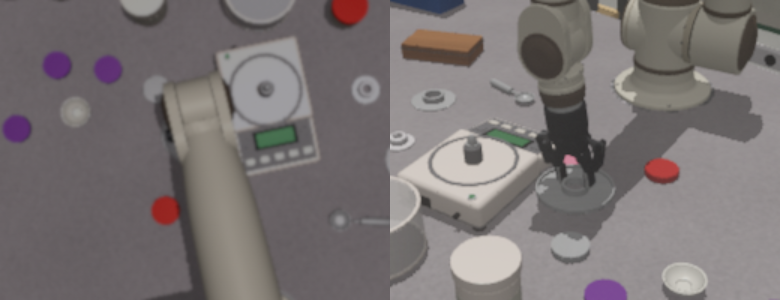

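The last joint hit its 180° limit, so the arm slid and dragged the tray to about (0.49, 0.17). It is still held, and the lids and dish have not moved. I'll turn back the other way and see whether the tilt recovers.

Call:
play_rows:
  steps:
    - [[0,0,-0.02,0],[0,0,-0.02,0],[0,0,0,-0.05],[0,0,0,-0.05],[0,0,0,0]]

```text
time: 6.75
ee_pos: [0.4914, 0.1629, 0.0728]
tcp_rot: [-172.4, 1.5, 21.1]
wrist_force: [0.1, -0.7, -1.3]
opening: 0.0495
grasp_force: 52.3
```

```bash
python3 - <<'E'
from workcell import bot
from h import *
o=bot.get_obs();print(o['q'].round(1),o['ee_pos'],o['tcp_rot'],o['wrist_force'])
S=bot.camera('scene');T=bot.camera('top')
g=cv2.imread('pics/top0.png')
for c,(u,v) in {'pink':(225,197),'spoon':(326,237),'lid':(211,230),'dish':(150,164)}.items():
    print(c,np.abs(T['img'][v-8:v+8,u-8:u+8].astype(int)-g[v-8:v+8,u-8:u+8]).mean().round(1))
hs=cv2.cvtColor(S['img'],cv2.COLOR_BGR2HSV)
m=cv2.inRange(hs,(160,60,100),(178,160,255));n,l,st,ce=cv2.connectedComponentsWithStats(m)
for i in range(1,n):
    if st[i,4]>40: print('pinkS',ce[i],st[i,4],ray(S,*ce[i],.014))
cv2.imwrite('pics/s3.png',cv2.resize(S['img'][120:240,200:360],(800,600),interpolation=3))
E
```

```text
[ 14.3   2.8 -10.1  79.5   7.4 173.1] [0.49142992 0.16290484 0.0727692 ] [-172.40398911    1.50755696   21.09661419] [ 0.07350885 -0.67615574 -1.31016606]
pink 38.5
spoon 5.3
lid 5.6
dish 6.0
```

View pics/s3.png

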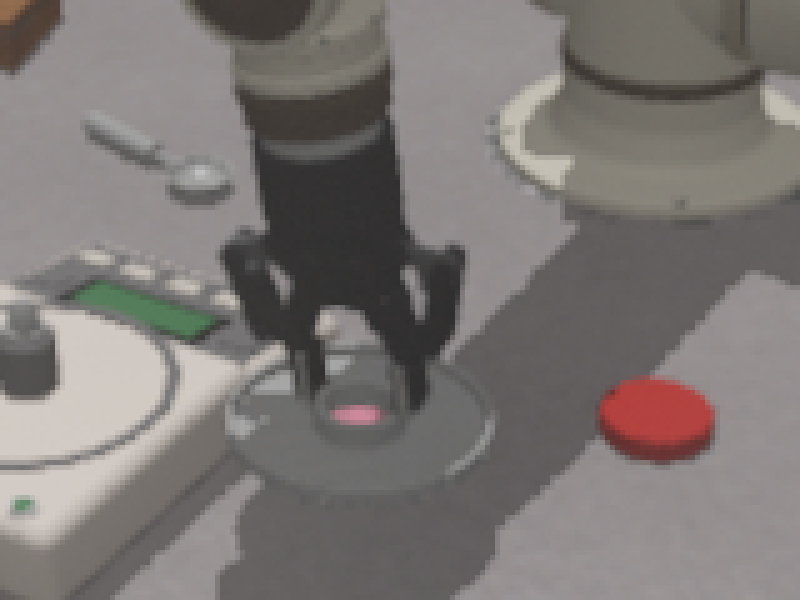

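The tool kept a tilt of about 7.5°, while the tray was gripped flat. I'll set the tray back down exactly where it lay (reverse move), then straighten the wrist empty-handed.

Call:
play_rows:
  steps:
    - [[0,0,0,0.05],[0,0,0,0.05],[0,0,0.02,0],[0,0,0.02,0],[0,0,0.01,0]]

```text
time: 7.27
ee_pos: [0.4866, 0.1685, 0.0208]
tcp_rot: [-172.6, 2.4, 15.2]
wrist_force: [-0.7, 0.5, -2.5]
opening: 0.0494
grasp_force: 52.3
```

Call:
play_rows:
  steps:
    - [[0,0,0.01,0],[0,0,0.004,0],[0,0,0.002,0],[0,0,0,0],[0,0,0,0]]

```text
time: 7.68
ee_pos: [0.4872, 0.1706, 0.0081]
tcp_rot: [-172.6, 2.2, 15.3]
wrist_force: [-0.6, -0.1, -1.0]
opening: 0.0492
grasp_force: 52.3
```

Call:
play_rows:
  steps:
    - [[0,0,0,0],[0,0,0,0],[0,0,0,0],[0,0,-0.02,0],[0,0,-0.03,0]]
  gripper: 0.07

```text
time: 8.1
ee_pos: [0.4886, 0.1644, 0.0552]
tcp_rot: [-172.6, 2.5, 15.3]
wrist_force: [0.1, 0.3, -0.1]
opening: 0.0703
grasp_force: 0.0
```

Call:
play_rows:
  steps:
    - [[0,0,-0.04,0],[0,0,-0.04,0],[0,0,-0.04,0],[0,0,-0.03,-0.05],[0,0,0,-0.12]]
  gripper: 0.0854

```text
time: 8.52
ee_pos: [0.5032, 0.1476, 0.2127]
tcp_rot: [-172.4, 0.4, 25.0]
wrist_force: [1.1, 0.3, 0.3]
opening: 0.0853
grasp_force: 0.0
```

Call:
play_rows:
  steps:
    - [[0,0,0,-0.124],[0,0,0,-0.124],[0,0,0,-0.124],[0,0,0,-0.124],[0,0,0,-0.124]]

```text
time: 8.93
ee_pos: [0.5012, 0.1477, 0.2059]
tcp_rot: [-173.2, -3.7, 60.5]
wrist_force: [0.1, 0.0, 0.5]
opening: 0.0851
grasp_force: 0.0
```

Call:
play_rows:
  steps:
    - [[0,0,0,-0.124],[0,0,0,-0.124],[0,0,0,-0.124],[0,0,0,-0.124],[0,0,0,-0.124]]

```text
time: 9.35
ee_pos: [0.5012, 0.1477, 0.2059]
tcp_rot: [-176.6, -7.0, 96.1]
wrist_force: [0.4, 0.1, 0.1]
opening: 0.0858
grasp_force: 0.0
```

Call:
play_rows:
  steps:
    - [[0,0,0,-0.124],[0,0,0,-0.124],[0,0,0,-0.124],[0,0,0,-0.124],[0,0,0,-0.124]]

```text
time: 9.77
ee_pos: [0.5012, 0.1477, 0.2059]
tcp_rot: [178.7, -7.6, 131.9]
wrist_force: [0.7, -0.7, -0.3]
opening: 0.0854
grasp_force: 0.0
```

Call:
play_rows:
  steps:
    - [[0,0,0,-0.124],[0,0,0,-0.124],[0,0,0,-0.124],[0,0,0,-0.124],[0,0,0,-0.124]]

```text
time: 10.18
ee_pos: [0.5012, 0.1477, 0.2059]
tcp_rot: [174.5, -5.4, 167.6]
wrist_force: [0.1, 0.0, -0.1]
opening: 0.0856
grasp_force: 0.0
```

```bash
python3 - <<'E'
from workcell import bot
from h import *
o=bot.get_obs();print(o['q'].round(1),o['ee_pos'],o['tcp_rot'],o['time'])
E
```

```text
[12.5  3.2  5.1 94.5  7.3 25. ] [0.50119642 0.14770969 0.20593927] [174.48457538  -5.43073056 167.59138144] 10.1833
```

Call:
play_rows:
  steps:
    - [[0,0,0,-0.124],[0,0,0,-0.124],[0,0,0,-0.124],[0,0,0,-0.124],[0,0,0,-0.124]]

```text
time: 10.6
ee_pos: [0.5012, 0.1477, 0.2059]
tcp_rot: [172.4, -1.2, -157.1]
wrist_force: [-0.1, 0.2, -0.7]
opening: 0.0852
grasp_force: 0.0
```

Call:
play_rows:
  steps:
    - [[0,0,0,-0.124],[0,0,0,-0.124],[0,0,0,-0.124],[0,0,0,-0.124],[0,0,0,-0.124]]

```text
time: 11.02
ee_pos: [0.5012, 0.1477, 0.2059]
tcp_rot: [173.1, 3.4, -121.8]
wrist_force: [0.2, 0.2, -0.2]
opening: 0.0857
grasp_force: 0.0
```

Call:
play_rows:
  steps:
    - [[0,0,0,-0.124],[0,0,0,-0.124],[0,0,0,-0.124],[0,0,0,-0.124],[0,0,0,-0.124]]

```text
time: 11.43
ee_pos: [0.5012, 0.1477, 0.2059]
tcp_rot: [176.3, 6.8, -86.3]
wrist_force: [0.4, -0.9, 1.0]
opening: 0.0856
grasp_force: 0.0
```

Call:
play_rows:
  steps:
    - [[0,0,0,-0.124],[0,0,0,-0.124],[0,0,0,-0.124],[0,0,0,-0.124],[0,0,0,-0.124]]

```text
time: 11.85
ee_pos: [0.5012, 0.1477, 0.2059]
tcp_rot: [-179.0, 7.7, -50.5]
wrist_force: [0.6, 0.4, -0.6]
opening: 0.0857
grasp_force: 0.0
```

Call:
play_rows:
  steps:
    - [[0,0,0,-0.124],[0,0,0,-0.124],[0,0,0,-0.124],[0,0,0,-0.124],[0,0,0,-0.124]]

```text
time: 12.27
ee_pos: [0.5012, 0.1477, 0.2059]
tcp_rot: [-174.7, 5.7, -14.8]
wrist_force: [0.2, -0.3, 0.2]
opening: 0.0855
grasp_force: 0.0
```

Call:
play_rows:
  steps:
    - [[0,0,0,-0.124],[0,0,0,-0.124],[0,0,0,-0.12],[0,0.02,0,0],[0,0.02,0,0]]

```text
time: 12.68
ee_pos: [0.5049, 0.1083, 0.2011]
tcp_rot: [-173.1, 3.4, 6.0]
wrist_force: [-0.3, 0.3, -0.3]
opening: 0.0854
grasp_force: 0.0
```

```bash
python3 - <<'E'
from workcell import bot
from h import *
o=bot.get_obs();print(o['q'].round(1),o['ee_pos'],o['tcp_rot'],o['time'])
E
```

```text
[   8.2    2.8    4.1   94.5    7.1 -177.8] [0.50493281 0.10831743 0.20111298] [-173.05488909    3.40184819    6.04004806] 12.6833
```

Call:
play_rows:
  steps:
    - [[0,0.02,0,0],[0,0.02,0,0],[0,0.02,0,0],[0,0.02,0,0],[0,0.02,0,0]]

```text
time: 13.1
ee_pos: [0.5102, 0.0477, 0.1896]
tcp_rot: [-175.0, 3.5, 2.5]
wrist_force: [-0.1, 0.6, 0.1]
opening: 0.0855
grasp_force: 0.0
```

```bash
python3 - <<'E'
from workcell import bot
from h import *
o=bot.get_obs();print(o['q'].round(1),o['ee_pos'],o['tcp_rot'],o['time'])
E
```

```text
[   2.6    2.6    2.7   93.6    5.  -179.9] [0.51023245 0.04774664 0.18957232] [-174.98783364    3.45178632    2.49301532] 13.1
```

Call:
play_rows:
  steps:
    - [[0,0.02,-0.003,-0.06],[0,0.02,-0.003,-0.06],[0,0.02,-0.003,-0.06],[0,0.02,-0.003,-0.06],[0,0.02,-0.003,-0.06]]

```text
time: 13.52
ee_pos: [0.5052, 0.0781, 0.1998]
tcp_rot: [179.7, 2.6, 8.9]
wrist_force: [-0.7, -0.1, -1.2]
opening: 0.085
grasp_force: 0.0
```

```bash
python3 - <<'E'
from workcell import bot
from h import *
o=bot.get_obs();print(o['q'].round(1),o['ee_pos'],o['tcp_rot'],o['time'])
E
```

```text
[   8.9    1.8    3.2   94.    -0.3 -179.9] [0.50517363 0.07809728 0.1998102 ] [179.7242754    2.6332864    8.88265004] 13.5167
```

Call:
play_rows:
  steps:
    - [[0.03,0,-0.002,0.1],[0.04,0,-0.002,0],[0.04,0,-0.002,0],[0.04,0,-0.002,0],[0.03,0,-0.002,0]]

```text
time: 13.93
ee_pos: [0.6871, 0.0907, 0.2004]
tcp_rot: [179.5, 2.6, 3.1]
wrist_force: [1.9, -0.6, 1.2]
opening: 0.0855
grasp_force: 0.0
```

Call:
play_rows:
  steps:
    - [[0.02,0,0,0],[0.02,0,0,0],[0.01,0,0,0],[0,0,0,0],[0,0,0,0]]

```text
time: 14.35
ee_pos: [0.7349, 0.0928, 0.1979]
tcp_rot: [179.5, 2.7, 3.0]
wrist_force: [-0.4, -0.5, -0.5]
opening: 0.0854
grasp_force: 0.0
```

```bash
python3 - <<'E'
from workcell import bot
from h import *
o=bot.get_obs();print(o['q'].round(1),o['ee_pos'],o['tcp_rot'],o['time'])
E
```

```text
[   7.3   38.1   49.3  103.9   -0.3 -175.7] [0.73489595 0.09283771 0.19787444] [179.52076081   2.69797396   3.04491115] 14.35
```

Call:
play_rows:
  steps:
    - [[0,0,-0.04,0],[0.01,0,-0.03,0],[0.01,0,-0.01,0],[0.015,0,0,0],[0.01,0,0,0]]

```text
time: 14.77
ee_pos: [0.761, 0.0928, 0.2461]
tcp_rot: [179.6, 1.3, 3.0]
wrist_force: [0.4, -0.4, -0.5]
opening: 0.0851
grasp_force: 0.0
```

```bash
python3 - <<'E'
from workcell import bot
from h import *
o=bot.get_obs();print(o['q'].round(1),o['ee_pos'],o['tcp_rot'],o['time'])
E
```

```text
[   7.1   47.9   70.5  114.    -0.3 -176. ] [0.76097211 0.0927513  0.24606378] [179.63578519   1.26252342   3.0115838 ] 14.7667
```

Call:
play_rows:
  steps:
    - [[0.01,0,0,0],[0.01,0,0,0],[0,0,0,0],[0,0,0,0],[0,0,0,0]]

```text
time: 15.18
ee_pos: [0.7705, 0.092, 0.2402]
tcp_rot: [179.7, 0.6, 3.0]
wrist_force: [0.2, 0.4, 0.4]
opening: 0.0853
grasp_force: 0.0
```

```bash
python3 - <<'E'
from workcell import bot
from h import *
o=bot.get_obs();print(o['q'].round(1),o['ee_pos'],o['tcp_rot'],o['time'])
E
```

```text
[   6.9   48.4   70.7  112.9   -0.3 -176.1] [0.77048466 0.0919683  0.2402287 ] [179.69779255   0.55724433   2.960529  ] 15.1833
```

Call:
play_rows:
  steps:
    - [[-0.0278,-0.0094,0,0],[-0.0278,-0.0094,0,0],[-0.0278,-0.0094,0,0],[-0.0278,-0.0094,0,0],[-0.0278,-0.0094,0,0]]

```text
time: 15.6
ee_pos: [0.6464, 0.1275, 0.2424]
tcp_rot: [179.7, 0.6, 2.9]
wrist_force: [0.7, -0.8, 1.8]
opening: 0.0855
grasp_force: 0.0
```

Call:
play_rows:
  steps:
    - [[-0.0278,-0.0094,0,0],[-0.0278,-0.0094,0,0],[-0.0278,-0.0094,0,0],[-0.0278,-0.0094,0,0],[-0.0278,-0.0094,0,0]]

```text
time: 16.02
ee_pos: [0.5052, 0.1673, 0.244]
tcp_rot: [179.7, 0.5, 3.0]
wrist_force: [-0.5, 0.5, 0.6]
opening: 0.0855
grasp_force: 0.0
```

Call:
play_rows:
  steps:
    - [[0,0,0.01,0.1248],[0,0,0.01,0.1248],[0,0,0.01,0.1248],[0,0,0.01,0.1248],[0,0,0.01,0.1248]]

```text
time: 16.43
ee_pos: [0.5062, 0.1669, 0.1937]
tcp_rot: [179.5, 0.3, -33.1]
wrist_force: [-0.3, -0.6, -0.5]
opening: 0.0855
grasp_force: 0.0
```

Call:
play_rows:
  steps:
    - [[0,0,0.01,0.1248],[0,0,0.01,0.1248],[0,0,0.01,0.1248],[0,0,0.01,0.1248],[0,0,0.01,0.1248]]

```text
time: 16.85
ee_pos: [0.5058, 0.1666, 0.1436]
tcp_rot: [179.4, -0.1, -68.9]
wrist_force: [-0.3, 0.4, 0.4]
opening: 0.0853
grasp_force: 0.0
```

Call:
play_rows:
  steps:
    - [[0,0,0.02,0.1248],[0,0,0.02,0.1248],[0,0,0.015,0.1248],[0,0,0,0],[0,0,0,0]]

```text
time: 17.27
ee_pos: [0.5048, 0.1661, 0.0886]
tcp_rot: [179.4, -0.3, -89.8]
wrist_force: [-0.9, -0.5, 0.8]
opening: 0.0854
grasp_force: 0.0
```

```bash
python3 - <<'E'
from workcell import bot
from h import *
o=bot.get_obs();print(o['q'].round(1),o['ee_pos'],o['tcp_rot'],o['time'])
S=bot.camera('scene');
for z in (.018,):
    im=rectify(S,.487,.171,z,.05,1000); cv2.imwrite('pics/a.png',cv2.resize(im,None,fx=4,fy=4))
# tray rim patch
im=rectify(S,.487,.171,.010,.1,1000);g=cv2.GaussianBlur(cv2.cvtColor(im,6),(5,5),0)
h=cv2.HoughCircles(g,cv2.HOUGH_GRADIENT_ALT,1,20,param1=80,param2=.2,minRadius=70,maxRadius=79)
if h is not None:
    for a,b,r in h[0][:4]: print((.487+(100-b)/1000).round(4),(.171+(100-a)/1000).round(4),r)
b=np.full((400,800,3),0,np.uint8);b[:,:400]=cv2.resize(im,(400,400));b[:300,400:]=cv2.resize(S['img'][120:240,200:360],(400,300));cv2.imwrite('pics/s4.png',b)
E
```

```text
[ 18.3   2.8  -8.   79.9  -0.1 -72. ] [0.50483444 0.1661072  0.08864182] [179.37493375  -0.3410924  -89.76349344] 17.2667
0.5 0.177 74.21128
```

View pics/s4.png

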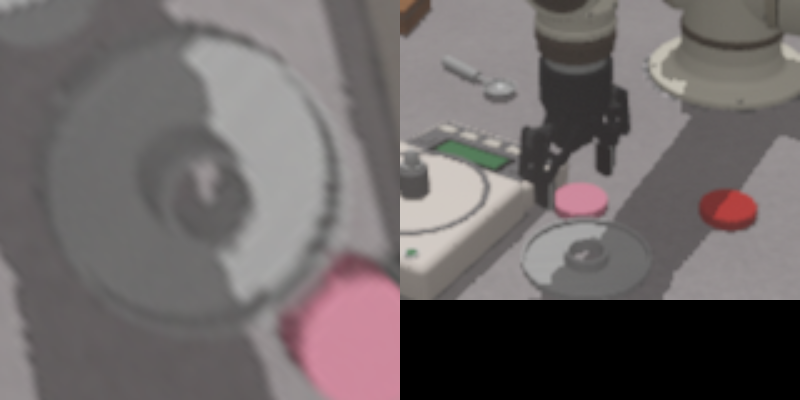

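The tray lies flat with its rim centre at about (193,177) in the left crop, which is (0.499, 0.174). The pink cap touches its rim at (345,320). The gripper is upright again.

Call:
play_rows:
  steps:
    - [[-0.0079,0.0055,0,0],[0,0,0.02,0],[0,0,0.02,0],[0,0,0.016,0],[0,0,0.012,0]]

```text
time: 17.73
ee_pos: [0.4988, 0.1743, 0.0202]
tcp_rot: [179.4, -0.3, -89.8]
wrist_force: [-0.4, -0.3, 0.6]
opening: 0.0854
grasp_force: 0.0
```

Call:
play_rows:
  steps:
    - [[0,0,0.008,0],[0,0,0.0055,0],[0,0,0,0],[0,0,0,0],[0,0,0,0]]
  gripper: 0.064

```text
time: 18.15
ee_pos: [0.4991, 0.1738, 0.0077]
tcp_rot: [179.4, -0.3, -90.0]
wrist_force: [-0.6, 0.2, -0.3]
opening: 0.0639
grasp_force: 0.4
```

Call:
play_rows:
  steps:
    - [[0,0,0,0],[0,0,0,0],[0,0,0,0],[0,0,0,0],[0,0,0,0]]
  gripper: 0.045
  squeeze: 20

```text
time: 18.57
ee_pos: [0.499, 0.1738, 0.008]
tcp_rot: [179.4, -0.3, -90.0]
wrist_force: [-3.7, -1.2, 6.2]
opening: 0.051
grasp_force: 19.9
```

Call:
play_rows:
  steps:
    - [[0,0,0,0],[0,0,0,0],[0,0,0,0.12],[0,0,0,0.121],[0,0,0,0.121]]
  gripper: 0.066

```text
time: 18.98
ee_pos: [0.4991, 0.1736, 0.007]
tcp_rot: [179.6, -0.5, -111.1]
wrist_force: [0.3, -1.1, 0.0]
opening: 0.0662
grasp_force: 0.0
```

Call:
play_rows:
  steps:
    - [[0,0,0,0.121],[0,0,0,0.121],[0,0,0,0.121],[0,0,0,0.121],[0,0,0,0.121]]

```text
time: 19.4
ee_pos: [0.499, 0.1736, 0.007]
tcp_rot: [180.0, -0.7, -145.7]
wrist_force: [0.8, -0.3, -1.0]
opening: 0.0662
grasp_force: 0.0
```

Call:
play_rows:
  steps:
    - [[0,0,0,0.121],[0,0,0,0.121],[0,0,0,0.121],[0,0,0,0.121],[0,0,0,0.121]]

```text
time: 19.82
ee_pos: [0.4991, 0.1736, 0.007]
tcp_rot: [-179.7, -0.6, 179.6]
wrist_force: [0.7, -0.1, 0.3]
opening: 0.0661
grasp_force: 0.0
```

Call:
play_rows:
  steps:
    - [[0,0,0,0],[0,0,0,0],[0,0,0,0],[0,0,0,0],[0,0,0,0]]
  gripper: 0.045
  squeeze: 50

```text
time: 20.23
ee_pos: [0.4992, 0.1736, 0.0076]
tcp_rot: [-179.7, -0.5, -179.8]
wrist_force: [-1.6, -1.1, 4.6]
opening: 0.0488
grasp_force: 52.1
```

Call:
play_rows:
  steps:
    - [[0,0,-0.01,0],[0,0,-0.03,0],[0,0,-0.04,0],[0,0,-0.04,0],[0,0,-0.022,0]]

```text
time: 20.65
ee_pos: [0.5011, 0.1748, 0.1539]
tcp_rot: [-179.8, -0.4, -179.9]
wrist_force: [0.1, 0.1, -0.6]
opening: 0.0488
grasp_force: 52.7
```

Call:
play_rows:
  steps:
    - [[-0.01,-0.018,0,0],[-0.0124,-0.0222,0,0],[-0.0124,-0.0222,0,0],[-0.0124,-0.0222,0,0],[-0.0124,-0.0222,0,0]]

```text
time: 21.07
ee_pos: [0.5602, 0.0666, 0.1494]
tcp_rot: [-179.7, -0.6, -179.8]
wrist_force: [-0.3, -0.3, -2.3]
opening: 0.0487
grasp_force: 52.6
```

Call:
play_rows:
  steps:
    - [[-0.0124,-0.0222,0,0],[-0.0124,-0.0222,0,0],[-0.0124,-0.0222,0,0],[-0.002,-0.0046,0,0],[0,0,0,0]]

```text
time: 21.48
ee_pos: [0.5991, -0.0051, 0.1487]
tcp_rot: [-179.7, -0.6, 180.0]
wrist_force: [-0.7, -0.6, -2.1]
opening: 0.0492
grasp_force: 52.6
```

```bash
python3 - <<'E'
from workcell import bot
from h import *
S=bot.camera('scene');T=bot.camera('top')
o=bot.get_obs();print(o['ee_pos'],o['tcp_rot'],o['wrist_force'],o['time'])
p=o['ee_pos'];z=p[2]-.008+.010;print('rim z',z)
outs=[]
for c in (T,S):
    im=rectify(c,p[0],p[1],z,.1,1000);g=cv2.GaussianBlur(cv2.cvtColor(im,6),(5,5),0)
    h=cv2.HoughCircles(g,cv2.HOUGH_GRADIENT_ALT,1,20,param1=60,param2=.2,minRadius=68,maxRadius=82)
    if h is not None:
        for a,b,r in h[0][:4]: print((100-b).round(1),(100-a).round(1),r); cv2.circle(im,(int(a),int(b)),int(r),(0,255,0),1)
    outs.append(cv2.resize(im,(400,400)))
cv2.imwrite('pics/s5.png',np.vstack([np.hstack(outs),np.hstack([np.zeros((200,400,3),np.uint8),cv2.resize(S['img'][150:220,140:280],(400,200))])]))
E
```

```text
[ 0.59854631 -0.00330357  0.14893264] [-179.68233209   -0.63116557 -179.98932244] [-1.27587195  0.10763701 -1.70224411] 21.5833
rim z 0.15093263767573578
7.0 1.0 73.23682
```

View pics/s5.png

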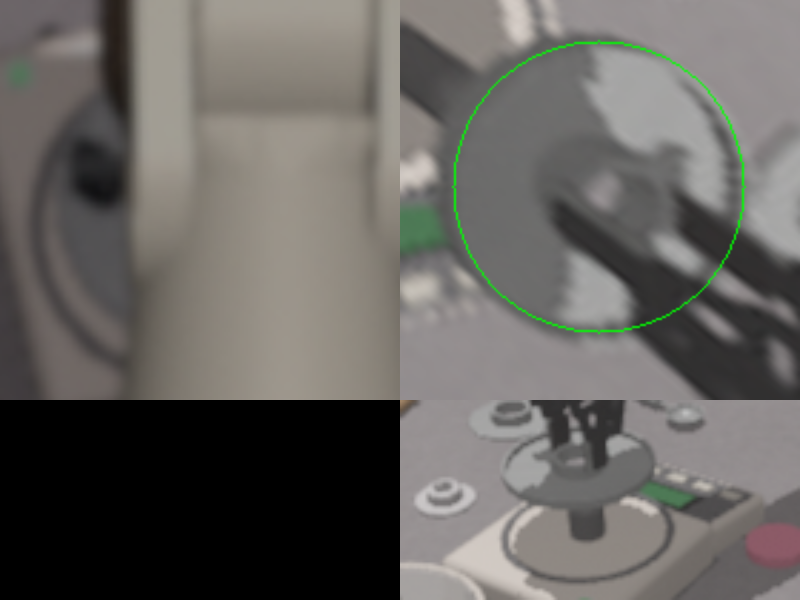

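The tray is held level above the post: rim centre at about (577,467), post column at about 587 in the lower crop. In the image it sits slightly left of the post, so I'll shift about 3 mm and lower with force checks.

Call:
play_rows:
  steps:
    - [[0.003,0.0013,0.01,0],[0,0,0.01,0],[0,0,0.01,0],[0,0,0.006,0],[0,0,0,0]]

```text
time: 22.0
ee_pos: [0.5945, -0.0021, 0.1109]
tcp_rot: [-179.7, -0.8, 180.0]
wrist_force: [-0.8, -0.4, -2.8]
opening: 0.0489
grasp_force: 52.6
```

Call:
play_rows:
  steps:
    - [[0,0,0.002,0],[0,0,0.002,0],[0,0,0.001,0],[0,0,0.001,0],[0,0,0,0]]

```text
time: 22.42
ee_pos: [0.5955, -0.0027, 0.1069]
tcp_rot: [-179.7, -0.6, 179.9]
wrist_force: [-0.6, 0.1, -2.0]
opening: 0.049
grasp_force: 52.6
```

Call:
play_rows:
  steps:
    - [[0,0,0.001,0],[0,0,0.001,0],[0,0,0.001,0],[0,0,0,0],[0,0,0,0]]

```text
time: 22.83
ee_pos: [0.5954, -0.0026, 0.1038]
tcp_rot: [-179.7, -0.6, 179.9]
wrist_force: [-0.1, 1.1, -1.0]
opening: 0.0488
grasp_force: 52.6
```

Call:
play_rows:
  steps:
    - [[0,0,0.001,0],[0,0,0.001,0],[0,0,0.001,0],[0,0,0.001,0],[0,0,0,0]]

```text
time: 23.25
ee_pos: [0.5954, -0.0027, 0.0997]
tcp_rot: [-179.7, -0.6, 179.9]
wrist_force: [1.1, -1.1, -2.2]
opening: 0.0487
grasp_force: 52.6
```

Call:
play_rows:
  steps:
    - [[0,0,0.001,0],[0,0,0.001,0],[0,0,0.001,0],[0,0,0.001,0],[0,0,0,0]]

```text
time: 23.67
ee_pos: [0.5954, -0.0028, 0.0957]
tcp_rot: [-179.7, -0.6, 179.9]
wrist_force: [1.1, -1.3, -2.0]
opening: 0.0489
grasp_force: 52.6
```

The tray is past the boss top with no load. Continuing down.

Call:
play_rows:
  steps:
    - [[0,0,0.004,0],[0,0,0.004,0],[0,0,0.004,0],[0,0,0.004,0],[0,0,0.002,0]]

```text
time: 24.08
ee_pos: [0.5951, -0.003, 0.0772]
tcp_rot: [-179.6, -0.6, 179.9]
wrist_force: [1.7, -2.6, 0.8]
opening: 0.0488
grasp_force: 52.8
```

Call:
play_rows:
  steps:
    - [[0,0,0.001,0],[0,0,0.001,0],[0,0,0,0],[0,0,0,0],[0,0,0,0]]

```text
time: 24.5
ee_pos: [0.5951, -0.0029, 0.0759]
tcp_rot: [-179.7, -0.6, 179.9]
wrist_force: [1.8, -1.9, -2.0]
opening: 0.0484
grasp_force: 52.6
```

Call:
play_rows:
  steps:
    - [[-0.001,-0.001,0,0],[0,0,0.001,0],[0,0,0.0005,0],[0,0,0,0],[0,0,0,0]]

```text
time: 24.92
ee_pos: [0.5959, -0.0036, 0.0742]
tcp_rot: [-179.7, -0.6, 179.9]
wrist_force: [-0.1, -0.0, -1.7]
opening: 0.0493
grasp_force: 52.6
```

Call:
play_rows:
  steps:
    - [[0,0,0.0007,0],[0,0,0,0],[0,0,0,0],[0,0,0,0],[0,0,0,0]]

```text
time: 25.33
ee_pos: [0.5961, -0.0038, 0.0737]
tcp_rot: [-179.7, -0.6, 179.9]
wrist_force: [-0.3, 0.9, -0.9]
opening: 0.0485
grasp_force: 52.7
```

Call:
play_rows:
  steps:
    - [[0,0,0,0],[0,0,0,0],[0,0,0,0],[0,0,0,0],[0,0,0,0]]
  gripper: 0.066

```text
time: 25.75
ee_pos: [0.5961, -0.0038, 0.0738]
tcp_rot: [-179.7, -0.6, 179.9]
wrist_force: [0.5, 0.5, -0.2]
opening: 0.0659
grasp_force: 0.0
```

Call:
play_rows:
  steps:
    - [[0,0,-0.01,0],[0,0,-0.03,0],[0,0,-0.04,0],[0,0,-0.04,0],[0,0,-0.03,0]]
  gripper: 0.0854

```text
time: 26.17
ee_pos: [0.5977, -0.0029, 0.228]
tcp_rot: [-179.7, -0.4, 179.9]
wrist_force: [1.1, 0.1, 0.5]
opening: 0.0856
grasp_force: 0.0
```

Call:
play_rows:
  steps:
    - [[0.0157,-0.0356,0,0],[0.0157,-0.0356,0,0],[0.0157,-0.0356,0,0],[0.0157,-0.0356,0,0],[0.0157,-0.0356,0,0]]

```text
time: 26.58
ee_pos: [0.518, -0.1821, 0.2266]
tcp_rot: [-179.6, -0.5, 180.0]
wrist_force: [-0.8, -0.0, 0.9]
opening: 0.0853
grasp_force: 0.0
```

Call:
play_rows:
  steps:
    - [[0.0157,-0.0356,0,0],[0.0157,-0.0356,0,0],[0.0157,-0.0356,0,0],[0.0157,-0.0356,0,0],[0.0157,-0.0356,0,0]]

```text
time: 27.0
ee_pos: [0.4391, -0.3603, 0.2286]
tcp_rot: [-179.6, -0.6, 179.9]
wrist_force: [0.0, 0.1, -0.3]
opening: 0.0857
grasp_force: 0.0
```

Call:
play_rows:
  steps:
    - [[0,0,0.03,0],[0,0,0.04,0],[0,0,0.04,0],[0,0,0.03,0],[0,0,0,0]]

```text
time: 27.42
ee_pos: [0.4361, -0.3577, 0.0816]
tcp_rot: [-180.0, -1.0, 179.9]
wrist_force: [-0.1, 1.1, -1.5]
opening: 0.0855
grasp_force: 0.0
```

```bash
python3 - <<'E'
from workcell import bot
from h import *
S=bot.camera('scene');T=bot.camera('top')
o=bot.get_obs();print(o['q'].round(1),o['ee_pos'],o['tcp_rot'],o['time'])
for n,c,x,y,z,r in(('trayS',S,.597,-.004,.076,75),('trayT',T,.597,-.004,.076,75),('suppT',T,.611,-.256,.005,35),('panT',T,.6026,.2564,.014,34),('discS',S,.439,-.36,.003,55),('panS',S,.6026,.2564,.014,34)):
    im=rectify(c,x,y,z,.1,1000);g=cv2.GaussianBlur(cv2.cvtColor(im,6),(5,5),0)
    h=cv2.HoughCircles(g,cv2.HOUGH_GRADIENT_ALT,1,20,param1=60,param2=.2,minRadius=r-3,maxRadius=r+4)
    if h is not None:
        for a,b,r in h[0][:2]: print(n,(x+(100-b)/1000).round(4),(y+(100-a)/1000).round(4),r)
E
```

```text
[-39.    7.2  -3.3  79.8  -0.6 -38.9] [ 0.43863307 -0.35939897  0.08829067] [-179.69208005   -0.63716066  179.93608921] 27.5167
trayS 0.598 -0.001 74.97277
trayT 0.604 -0.014 75.93583
suppT 0.612 -0.257 34.708527
panT 0.6006 0.2584 33.60021
panS 0.6026 0.2564 34.318356
```

Call:
play_rows:
  steps:
    - [[0,0,0.03,0],[0,0,0.02,0],[0,0,0.015,0],[0,0,0.01,0],[0,0,0.005,0]]

```text
time: 27.93
ee_pos: [0.4389, -0.3606, 0.0089]
tcp_rot: [-179.6, -0.5, 179.9]
wrist_force: [0.1, -0.4, 0.5]
opening: 0.0854
grasp_force: 0.0
```

Call:
play_rows:
  steps:
    - [[0,0,0,0],[0,0,0,0],[0,0,0,0],[0,0,0,0],[0,0,0,0]]
  gripper: 0.045
  squeeze: 20

```text
time: 28.35
ee_pos: [0.4388, -0.3606, 0.0095]
tcp_rot: [-179.6, -0.5, 179.9]
wrist_force: [-0.8, 2.0, 5.8]
opening: 0.0508
grasp_force: 19.8
```

Call:
play_rows:
  steps:
    - [[0,0,0,0],[0,0,0,0],[0,0,0,0],[0,0,0,0],[0,0,0,0]]

```text
time: 28.77
ee_pos: [0.4388, -0.3606, 0.0095]
tcp_rot: [-179.6, -0.5, 179.9]
wrist_force: [-0.7, 1.1, 6.3]
opening: 0.0504
grasp_force: 19.7
```

Now turn 90° and take the final grip.

Call:
play_rows:
  steps:
    - [[0,0,0,0],[0,0,0,0],[0,0,0,0.12],[0,0,0,0.121],[0,0,0,0.121]]
  gripper: 0.066

```text
time: 29.18
ee_pos: [0.4381, -0.3601, 0.0077]
tcp_rot: [-179.5, -0.4, 158.9]
wrist_force: [-0.7, 0.2, -0.1]
opening: 0.0659
grasp_force: 0.0
```

Call:
play_rows:
  steps:
    - [[0,0,0,0.121],[0,0,0,0.121],[0,0,0,0.121],[0,0,0,0.121],[0,0,0,0.121]]

```text
time: 29.6
ee_pos: [0.438, -0.3601, 0.0077]
tcp_rot: [-179.3, -0.1, 124.2]
wrist_force: [0.2, -0.6, -0.7]
opening: 0.0658
grasp_force: 0.0
```

Call:
play_rows:
  steps:
    - [[0,0,0,0.121],[0,0,0,0.121],[0,0,0,0.121],[0,0,0,0.121],[0,0,0,0.121]]

```text
time: 30.02
ee_pos: [0.4381, -0.3601, 0.0077]
tcp_rot: [-179.4, 0.4, 89.5]
wrist_force: [0.6, -0.7, 0.0]
opening: 0.066
grasp_force: 0.0
```

Call:
play_rows:
  steps:
    - [[0,0,0,0],[0,0,0,0],[0,0,0,0],[0,0,0,0],[0,0,0,0]]
  gripper: 0.045
  squeeze: 50

```text
time: 30.43
ee_pos: [0.4383, -0.3602, 0.0084]
tcp_rot: [-179.5, 0.4, 90.2]
wrist_force: [-0.4, 1.0, 6.2]
opening: 0.0485
grasp_force: 51.0
```

Call:
play_rows:
  steps:
    - [[0,0,-0.01,0],[0,0,-0.03,0],[0,0,-0.04,0],[0,0,-0.04,0],[0,0,-0.022,0]]

```text
time: 30.85
ee_pos: [0.4401, -0.3597, 0.1547]
tcp_rot: [-179.6, 0.5, 90.1]
wrist_force: [1.0, -0.5, -0.5]
opening: 0.0492
grasp_force: 52.3
```

Call:
play_rows:
  steps:
    - [[0.025,0.0115,0,0],[0.036,0.016,0,0],[0.037,0.0165,0,0],[0.037,0.0165,0,0],[0.037,0.0165,0,0]]

```text
time: 31.27
ee_pos: [0.5171, -0.1858, 0.1483]
tcp_rot: [-179.4, 0.3, 90.0]
wrist_force: [0.9, 0.2, -0.9]
opening: 0.0487
grasp_force: 52.2
```

Call:
play_rows:
  steps:
    - [[0.037,0.0165,0,0],[0.037,0.0165,0,0],[0.037,0.0165,0,0],[0.037,0.0165,0,0],[0.03,0.013,0,0]]

```text
time: 31.68
ee_pos: [0.5969, -0.0068, 0.1462]
tcp_rot: [-179.4, 0.3, 90.1]
wrist_force: [-0.3, -0.3, -1.5]
opening: 0.0487
grasp_force: 52.2
```

Call:
play_rows:
  steps:
    - [[0.006,0.003,0,0],[0,0,0,0],[0,0,0,0],[0,0,0,0],[0,0,0,0]]

```text
time: 32.1
ee_pos: [0.5989, -0.005, 0.146]
tcp_rot: [-179.4, 0.3, 89.8]
wrist_force: [-0.6, -0.2, -2.7]
opening: 0.0487
grasp_force: 52.3
```

Call:
play_rows:
  steps:
    - [[0.001,-0.0025,0.01,0],[0,0,0.01,0],[0,0,0.01,0],[0,0,0.004,0],[0,0,0,0]]

```text
time: 32.52
ee_pos: [0.5956, -0.0032, 0.11]
tcp_rot: [-179.3, 0.3, 89.8]
wrist_force: [-0.4, -0.3, -0.8]
opening: 0.0487
grasp_force: 52.2
```

Call:
play_rows:
  steps:
    - [[0,0,0.002,0],[0,0,0.002,0],[0,0,0.001,0],[0,0,0.001,0],[0,0,0,0]]

```text
time: 32.93
ee_pos: [0.5964, -0.0027, 0.1057]
tcp_rot: [-179.4, 0.3, 89.9]
wrist_force: [-0.5, -0.4, -0.5]
opening: 0.0489
grasp_force: 52.2
```

Call:
play_rows:
  steps:
    - [[0,0,0.001,0],[0,0,0.001,0],[0,0,0.001,0],[0,0,0.001,0],[0,0,0,0]]

```text
time: 33.35
ee_pos: [0.5962, -0.0028, 0.1014]
tcp_rot: [-179.4, 0.3, 89.9]
wrist_force: [0.4, -0.0, -1.0]
opening: 0.0487
grasp_force: 52.2
```

Call:
play_rows:
  steps:
    - [[-0.001,0,0.002,0],[0,0,0.002,0],[0,0,0.002,0],[0,0,0.0015,0],[0,0,0,0]]

```text
time: 33.77
ee_pos: [0.596, -0.0039, 0.0937]
tcp_rot: [-179.4, 0.3, 89.9]
wrist_force: [-0.4, 0.1, -1.5]
opening: 0.0486
grasp_force: 52.2
```

Call:
play_rows:
  steps:
    - [[0,0,0.0007,0],[0,0,0.0006,0],[0,0,0,0],[0,0,0,0],[0,0,0,0]]

```text
time: 34.18
ee_pos: [0.5963, -0.0039, 0.093]
tcp_rot: [-179.4, 0.3, 89.9]
wrist_force: [1.0, 0.2, -1.8]
opening: 0.0488
grasp_force: 52.2
```

Call:
play_rows:
  steps:
    - [[0,0,0.0006,0],[0,0,0,0],[0,0,0,0],[0,0,0,0],[0,0,0,0]]

```text
time: 34.6
ee_pos: [0.5963, -0.0039, 0.0925]
tcp_rot: [-179.4, 0.3, 89.9]
wrist_force: [-0.6, 0.3, 1.1]
opening: 0.0488
grasp_force: 52.5
```

Call:
play_rows:
  steps:
    - [[0,0,0,0],[0,0,0,0],[0,0,0,0],[0,0,0,0],[0,0,0,0]]
  gripper: 0.066

```text
time: 35.02
ee_pos: [0.5962, -0.0039, 0.0923]
tcp_rot: [-179.4, 0.3, 89.9]
wrist_force: [0.2, 0.8, 0.0]
opening: 0.0663
grasp_force: 0.0
```

Call:
play_rows:
  steps:
    - [[0,0,-0.01,0],[0,0,-0.03,0],[0,0,-0.04,0],[0,0,-0.03,0],[-0.02,0.002,0,0]]
  gripper: 0.0854

```text
time: 35.43
ee_pos: [0.601, -0.0213, 0.2106]
tcp_rot: [-180.0, 0.3, 90.0]
wrist_force: [1.1, 0.3, 1.5]
opening: 0.0855
grasp_force: 0.0
```

Call:
play_rows:
  steps:
    - [[-0.036,0.0022,0,0],[-0.036,0.0022,0,0],[-0.036,0.0022,0,0],[-0.036,0.0022,0,0],[-0.036,0.0022,0,0]]

```text
time: 35.85
ee_pos: [0.6098, -0.2049, 0.2044]
tcp_rot: [-179.5, 0.4, 89.9]
wrist_force: [0.3, 0.3, -0.4]
opening: 0.0852
grasp_force: 0.0
```

Call:
play_rows:
  steps:
    - [[-0.036,0.0022,0,0],[-0.016,0.001,0.03,0],[0,0,0.04,0],[0,0,0.03,0],[0,0,0.01,0]]

```text
time: 36.27
ee_pos: [0.6097, -0.2557, 0.0887]
tcp_rot: [-179.1, 0.2, 89.8]
wrist_force: [0.2, -1.1, -1.1]
opening: 0.0851
grasp_force: 0.0
```

```bash
python3 - <<'E'
from workcell import bot
from h import *
S=bot.camera('scene');T=bot.camera('top')
o=bot.get_obs();print(o['q'].round(1),o['ee_pos'],o['tcp_rot'],o['time'])
for n,c,x,y,z,r in(('discS',S,.596,-.004,.087,55),('discT',T,.596,-.004,.087,55),('suppS',S,.611,-.256,.005,35)):
    im=rectify(c,x,y,z,.1,1000);g=cv2.GaussianBlur(cv2.cvtColor(im,6),(5,5),0)
    h=cv2.HoughCircles(g,cv2.HOUGH_GRADIENT_ALT,1,20,param1=50,param2=.2,minRadius=r-3,maxRadius=r+4)
    if h is not None:
        for a,b,r in h[0][:2]: print(n,(x+(100-b)/1000).round(4),(y+(100-a)/1000).round(4),r)
E
```

```text
[-22.5  20.6  13.1  83.1  -0.5  67.7] [ 0.61079507 -0.25547321  0.09220404] [-179.2093328     0.26148628   89.871489  ] 36.3667
discS 0.598 -0.003 55.042248
discS 0.627 0.013 55.76602
```

Call:
play_rows:
  steps:
    - [[0,0.001,0.03,0],[0,0,0.025,0],[0,0,0.015,0],[0,0,0.009,0],[0,0,0.004,0]]

```text
time: 36.78
ee_pos: [0.6127, -0.2563, 0.0118]
tcp_rot: [-179.5, 0.4, 89.9]
wrist_force: [0.3, 0.3, -0.6]
opening: 0.0854
grasp_force: 0.0
```

Call:
play_rows:
  steps:
    - [[0,0,0,0],[0,0,0,0],[0,0,0,0],[0,0,0,0],[0,0,0,0]]
  gripper: 0.032
  squeeze: 20

```text
time: 37.2
ee_pos: [0.6127, -0.2567, 0.0125]
tcp_rot: [-179.5, 0.4, 89.9]
wrist_force: [-0.6, 0.1, 5.7]
opening: 0.0382
grasp_force: 19.5
```

Call:
play_rows:
  steps:
    - [[0,0,0,0],[0,0,0,0],[0,0,0,0],[0,0,0,0],[0,0,0,0]]

```text
time: 37.62
ee_pos: [0.6127, -0.2567, 0.0125]
tcp_rot: [-179.5, 0.4, 89.9]
wrist_force: [-0.9, 0.7, 5.3]
opening: 0.0383
grasp_force: 19.5
```

Call:
play_rows:
  steps:
    - [[0,0,0,0],[0,0,0,0],[0,0,0,-0.12],[0,0,0,-0.121],[0,0,0,-0.121]]
  gripper: 0.056

```text
time: 38.03
ee_pos: [0.6119, -0.2564, 0.0106]
tcp_rot: [-179.3, 0.1, 111.0]
wrist_force: [0.6, 0.2, 0.2]
opening: 0.0561
grasp_force: 0.0
```

Call:
play_rows:
  steps:
    - [[0,0,0,-0.121],[0,0,0,-0.121],[0,0,0,-0.121],[0,0,0,-0.121],[0,0,0,-0.121]]

```text
time: 38.45
ee_pos: [0.6119, -0.2564, 0.0106]
tcp_rot: [-179.4, -0.3, 145.6]
wrist_force: [0.2, 0.1, 0.4]
opening: 0.0561
grasp_force: 0.0
```

Call:
play_rows:
  steps:
    - [[0,0,0,-0.121],[0,0,0,-0.121],[0,0,0,-0.121],[0,0,0,-0.121],[0,0,0,-0.121]]

```text
time: 38.87
ee_pos: [0.612, -0.2564, 0.0106]
tcp_rot: [-179.7, -0.6, -179.7]
wrist_force: [-0.5, 0.2, -0.1]
opening: 0.0561
grasp_force: 0.0
```

Call:
play_rows:
  steps:
    - [[0,0,0,0],[0,0,0,0],[0,0,0,0],[0,0,0,0],[0,0,0,0]]
  gripper: 0.032
  squeeze: 40

```text
time: 39.28
ee_pos: [0.6121, -0.2565, 0.011]
tcp_rot: [-179.7, -0.6, 179.8]
wrist_force: [-0.1, 1.2, 3.2]
opening: 0.0373
grasp_force: 40.5
```

Call:
play_rows:
  steps:
    - [[0,0,0,0],[0,0,0.0015,0],[0,0,0.0015,0],[0,0,0,0],[0,0,0,0]]
  gripper: 0.046

```text
time: 39.7
ee_pos: [0.6117, -0.2564, 0.0072]
tcp_rot: [-179.7, -0.6, 179.9]
wrist_force: [0.0, -0.6, 0.0]
opening: 0.0462
grasp_force: 0.0
```

Call:
play_rows:
  steps:
    - [[0,0,0,0],[0,0,0,0],[0,0,0,0],[0,0,0,0],[0,0,0,0]]
  gripper: 0.032
  squeeze: 40

```text
time: 40.12
ee_pos: [0.612, -0.2565, 0.0077]
tcp_rot: [-179.7, -0.6, 179.9]
wrist_force: [0.5, -0.1, 0.7]
opening: 0.0376
grasp_force: 40.4
```

Call:
play_rows:
  steps:
    - [[0,0,-0.01,0],[0,0,-0.03,0],[0,0,-0.04,0],[0,0,-0.04,0],[0,0,-0.024,0]]

```text
time: 40.53
ee_pos: [0.614, -0.2557, 0.1569]
tcp_rot: [-179.6, -0.4, 179.9]
wrist_force: [0.7, -0.1, -0.6]
opening: 0.0377
grasp_force: 40.5
```

Call:
play_rows:
  steps:
    - [[0.002,0.03,0,0],[0.0023,0.037,0,0],[0.0023,0.037,0,0],[0.0023,0.037,0,0],[0.0023,0.037,0,0]]

```text
time: 40.95
ee_pos: [0.6019, -0.076, 0.1513]
tcp_rot: [-179.7, -0.6, 179.9]
wrist_force: [0.2, 0.7, -0.5]
opening: 0.0375
grasp_force: 40.5
```

Call:
play_rows:
  steps:
    - [[0.0023,0.037,0,0],[0.0022,0.0372,0,0],[0,0,0,0],[0,0,0,0],[0,0,0.005,0]]

```text
time: 41.37
ee_pos: [0.5984, -0.0033, 0.1465]
tcp_rot: [-179.6, -0.5, 180.0]
wrist_force: [0.1, 0.5, -0.5]
opening: 0.0378
grasp_force: 40.6
```

Call:
play_rows:
  steps:
    - [[0,0,0.004,0],[0,0,0,0],[0,0,0,0],[0,0,0,0],[0,0,0,0]]

```text
time: 41.78
ee_pos: [0.598, -0.004, 0.1413]
tcp_rot: [-179.7, -0.6, 179.9]
wrist_force: [0.3, 0.1, -0.6]
opening: 0.0378
grasp_force: 40.6
```

Call:
play_rows:
  steps:
    - [[0.0013,-0.0004,0.004,0],[0,0,0.004,0],[0,0,0.003,0],[0,0,0.002,0],[0,0,0,0]]

```text
time: 42.2
ee_pos: [0.5962, -0.0038, 0.1275]
tcp_rot: [-179.7, -0.7, 179.9]
wrist_force: [-0.4, -0.3, -1.0]
opening: 0.0376
grasp_force: 40.6
```

Call:
play_rows:
  steps:
    - [[0,0,0.0015,0],[0,0,0.0015,0],[0,0,0.0015,0],[0,0,0.0015,0],[0,0,0,0]]

```text
time: 42.62
ee_pos: [0.5963, -0.0039, 0.1219]
tcp_rot: [-179.7, -0.6, 179.9]
wrist_force: [0.7, -0.0, -0.7]
opening: 0.0374
grasp_force: 40.6
```

Call:
play_rows:
  steps:
    - [[0,0,0.0015,0],[0,0,0.0015,0],[0,0,0.001,0],[0,0,0.001,0],[0,0,0,0]]

```text
time: 43.03
ee_pos: [0.5963, -0.0039, 0.117]
tcp_rot: [-179.7, -0.6, 179.9]
wrist_force: [-0.4, -0.1, -1.1]
opening: 0.0373
grasp_force: 40.6
```

Call:
play_rows:
  steps:
    - [[0,0,0.0015,0],[0,0,0.0015,0],[0,0,0.001,0],[0,0,0.0005,0],[0,0,0,0]]

```text
time: 43.45
ee_pos: [0.5963, -0.004, 0.1126]
tcp_rot: [-179.7, -0.6, 179.9]
wrist_force: [-0.9, -0.0, -1.0]
opening: 0.0377
grasp_force: 40.6
```

Call:
play_rows:
  steps:
    - [[0,0,0.0006,0],[0,0,0,0],[0,0,0,0],[0,0,0,0],[0,0,0,0]]

```text
time: 43.87
ee_pos: [0.5963, -0.004, 0.1122]
tcp_rot: [-179.7, -0.6, 179.9]
wrist_force: [-1.1, -0.1, -1.0]
opening: 0.0377
grasp_force: 40.6
```

Call:
play_rows:
  steps:
    - [[0,0,0.0006,0],[0,0,0,0],[0,0,0,0],[0,0,0,0],[0,0,0,0]]

```text
time: 44.28
ee_pos: [0.5964, -0.004, 0.1117]
tcp_rot: [-179.7, -0.6, 179.9]
wrist_force: [0.0, 0.3, -0.3]
opening: 0.0375
grasp_force: 40.7
```

Call:
play_rows:
  steps:
    - [[0,0,0,0],[0,0,0,0],[0,0,0,0],[0,0,0,0],[0,0,0,0]]
  gripper: 0.056

```text
time: 44.7
ee_pos: [0.5963, -0.004, 0.1116]
tcp_rot: [-179.7, -0.6, 179.9]
wrist_force: [-0.2, -0.6, -0.8]
opening: 0.0563
grasp_force: 0.0
```

Call:
play_rows:
  steps:
    - [[0,0,-0.01,0],[0,0,-0.03,0],[0,0,-0.04,0],[0,0,-0.01,0],[0,0.02,0,0]]
  gripper: 0.0854

```text
time: 45.12
ee_pos: [0.5988, 0.0146, 0.2068]
tcp_rot: [-179.6, -0.2, 179.8]
wrist_force: [0.3, -0.5, -0.1]
opening: 0.085
grasp_force: 0.0
```

Call:
play_rows:
  steps:
    - [[-0.001,0.037,0,0],[-0.001,0.037,0,0],[-0.001,0.037,0,0],[-0.001,0.037,0,0],[-0.001,0.037,0,0]]

```text
time: 45.53
ee_pos: [0.6024, 0.2033, 0.2014]
tcp_rot: [-179.7, -0.5, 179.9]
wrist_force: [0.7, -0.8, -0.1]
opening: 0.0851
grasp_force: 0.0
```

Call:
play_rows:
  steps:
    - [[-0.001,0.037,0,0],[0,0.019,0.02,0],[0,0,0.04,0],[0,0,0.04,0],[0,0,0.01,0]]

```text
time: 45.95
ee_pos: [0.5997, 0.2565, 0.0838]
tcp_rot: [-179.5, -1.0, 180.0]
wrist_force: [-1.1, -1.3, -1.3]
opening: 0.0854
grasp_force: 0.0
```

```bash
python3 - <<'E'
from workcell import bot
from h import *
S=bot.camera('scene');T=bot.camera('top')
o=bot.get_obs();print(o['q'].round(1),o['ee_pos'],o['tcp_rot'],o['time'])
for n,c,x,y,z,r in(('suppS',S,.597,-.004,.109,35),('suppT',T,.597,-.004,.109,35),('panS',S,.602,.257,.014,34)):
    im=rectify(c,x,y,z,.1,1000);g=cv2.GaussianBlur(cv2.cvtColor(im,6),(5,5),0)
    h=cv2.HoughCircles(g,cv2.HOUGH_GRADIENT_ALT,1,20,param1=50,param2=.2,minRadius=r-3,maxRadius=r+4)
    if h is not None:
        for a,b,r in h[0][:2]: print(n,(x+(100-b)/1000).round(4),(y+(100-a)/1000).round(4),r)
E
```

```text
[23.1 19.7 11.6 82.8 -0.1 23.2] [0.60111179 0.25628624 0.08833233] [-179.56335108   -0.82929535  179.93285158] 46.05
suppS 0.6 0.001 35.506104
suppS 0.619 0.025 33.98074
suppT 0.599 -0.005 33.49938
panS 0.603 0.261 34.408813
```

Call:
play_rows:
  steps:
    - [[-0.001,0.001,0.03,0],[0,0,0.025,0],[0,0,0.015,0],[0,0,0.012,0],[0,0,0.006,0]]

```text
time: 46.47
ee_pos: [0.6034, 0.2574, 0.0033]
tcp_rot: [-179.7, -0.5, 179.9]
wrist_force: [0.2, -0.3, -0.2]
opening: 0.0857
grasp_force: 0.0
```

Call:
play_rows:
  steps:
    - [[0,0,0,0],[0,0,0,0],[0,0,0,0],[0,0,0,0],[0,0,0,0]]
  gripper: 0.06
  squeeze: 20

```text
time: 46.88
ee_pos: [0.6035, 0.2577, 0.004]
tcp_rot: [-179.7, -0.4, 179.9]
wrist_force: [0.1, -0.1, 6.2]
opening: 0.0661
grasp_force: 23.0
```

Call:
play_rows:
  steps:
    - [[0,0,0,0],[0,0,0,0],[0,0,0.002,0.12],[0,0,0.002,0.121],[0,0,0,0.121]]
  gripper: 0.0854

```text
time: 47.3
ee_pos: [0.6021, 0.2573, -0.0025]
tcp_rot: [-179.4, -0.5, 158.9]
wrist_force: [0.2, -0.4, 0.5]
opening: 0.0854
grasp_force: 0.0
```

Call:
play_rows:
  steps:
    - [[0,0,0,0.121],[0,0,0,0.121],[0,0,0,0.121],[0,0,0,0.121],[0,0,0,0.121]]

```text
time: 47.72
ee_pos: [0.6023, 0.2573, -0.0021]
tcp_rot: [-179.3, -0.1, 124.2]
wrist_force: [0.8, 0.6, 0.6]
opening: 0.0855
grasp_force: 0.0
```

Call:
play_rows:
  steps:
    - [[0,0,0,0.121],[0,0,0,0.121],[0,0,0,0.121],[0,0,0,0.121],[0,0,0,0.121]]

```text
time: 48.13
ee_pos: [0.6023, 0.2573, -0.0021]
tcp_rot: [-179.4, 0.3, 89.5]
wrist_force: [-0.4, -0.2, -0.2]
opening: 0.0854
grasp_force: 0.0
```

Call:
play_rows:
  steps:
    - [[0,0,0,0],[0,0,0,0],[0,0,0,0],[0,0,0,0],[0,0,0,0]]
  gripper: 0.06
  squeeze: 40

```text
time: 48.55
ee_pos: [0.6024, 0.2574, -0.0013]
tcp_rot: [-179.4, 0.3, 90.1]
wrist_force: [-2.0, -0.4, 5.2]
opening: 0.0662
grasp_force: 44.6
```

Call:
play_rows:
  steps:
    - [[0,0,-0.01,0],[0,0,-0.03,0],[0,0,-0.04,0],[0,0,-0.04,0],[0,0,-0.034,0]]

```text
time: 48.97
ee_pos: [0.6039, 0.2582, 0.1552]
tcp_rot: [-179.5, 0.3, 90.1]
wrist_force: [1.3, 0.6, -1.0]
opening: 0.0661
grasp_force: 45.4
```

Call:
play_rows:
  steps:
    - [[-0.03,-0.0008,0,0],[-0.037,-0.0008,0,0],[-0.037,-0.0008,0,0],[-0.037,-0.0008,0,0],[-0.037,-0.0008,0,0]]

```text
time: 49.38
ee_pos: [0.5992, 0.0787, 0.1536]
tcp_rot: [-179.4, 0.3, 90.1]
wrist_force: [0.3, -0.7, -1.0]
opening: 0.0663
grasp_force: 45.4
```

Call:
play_rows:
  steps:
    - [[-0.037,-0.0008,0,0],[-0.03,-0.0007,0,0],[-0.0165,-0.0005,0,0],[0,0,0,0],[0,0,0,0]]

```text
time: 49.8
ee_pos: [0.5974, -0.0041, 0.154]
tcp_rot: [-179.4, 0.3, 89.9]
wrist_force: [0.6, -0.4, -1.2]
opening: 0.0666
grasp_force: 45.4
```

Call:
play_rows:
  steps:
    - [[0,0,0.006,0],[0,0,0.006,0],[0,0,0.004,0],[0,0,0,0],[0,0,0,0]]

```text
time: 50.22
ee_pos: [0.597, -0.0026, 0.137]
tcp_rot: [-179.3, 0.3, 89.9]
wrist_force: [-0.0, 0.3, -1.3]
opening: 0.0661
grasp_force: 45.4
```

Call:
play_rows:
  steps:
    - [[-0.0012,-0.0007,0.004,0],[0,0,0.004,0],[0,0,0.003,0],[0,0,0.002,0],[0,0,0,0]]

```text
time: 50.63
ee_pos: [0.5962, -0.0046, 0.124]
tcp_rot: [-179.4, 0.3, 89.9]
wrist_force: [-1.0, 0.1, -1.7]
opening: 0.0662
grasp_force: 45.4
```

Call:
play_rows:
  steps:
    - [[0,0,0.001,0],[0,0,0.001,0],[0,0,0.001,0],[0,0,0.001,0],[0,0,0,0]]

```text
time: 51.05
ee_pos: [0.5963, -0.0047, 0.1204]
tcp_rot: [-179.4, 0.3, 89.9]
wrist_force: [-0.0, 0.4, -1.6]
opening: 0.0664
grasp_force: 45.4
```

Call:
play_rows:
  steps:
    - [[0,0,0.0015,0],[0,0,0.001,0],[0,0,0.001,0],[0,0,0.001,0],[0,0,0,0]]

```text
time: 51.47
ee_pos: [0.5962, -0.0047, 0.1158]
tcp_rot: [-179.4, 0.3, 89.9]
wrist_force: [1.1, -0.4, -0.6]
opening: 0.0664
grasp_force: 45.4
```

Call:
play_rows:
  steps:
    - [[0,0,0.001,0],[0,0,0.001,0],[0,0,0.001,0],[0,0,0,0],[0,0,0,0]]

```text
time: 51.88
ee_pos: [0.5963, -0.0047, 0.113]
tcp_rot: [-179.4, 0.3, 89.9]
wrist_force: [0.1, 0.2, -1.3]
opening: 0.0662
grasp_force: 45.4
```

Call:
play_rows:
  steps:
    - [[0,0,0.0006,0],[0,0,0,0],[0,0,0.0006,0],[0,0,0,0],[0,0,0,0]]

```text
time: 52.3
ee_pos: [0.5963, -0.0047, 0.1119]
tcp_rot: [-179.4, 0.3, 89.9]
wrist_force: [0.0, 0.0, -2.2]
opening: 0.0664
grasp_force: 45.4
```

Call:
play_rows:
  steps:
    - [[0,0,0,0],[0,0,0,0],[0,0,0,0],[0,0,0,0],[0,0,0,0]]
  gripper: 0.0854

```text
time: 52.72
ee_pos: [0.5963, -0.0047, 0.112]
tcp_rot: [-179.4, 0.3, 89.9]
wrist_force: [0.1, 0.5, 0.1]
opening: 0.0856
grasp_force: 0.0
```

Call:
play_rows:
  steps:
    - [[0,0,-0.005,0],[0,0,-0.02,0],[0,0,-0.03,0],[0,0,-0.03,0],[0,0,0,0]]

```text
time: 53.13
ee_pos: [0.5988, -0.0042, 0.2036]
tcp_rot: [-179.9, 0.3, 89.9]
wrist_force: [0.9, -1.3, 0.1]
opening: 0.0855
grasp_force: 0.0
```

Call:
play_rows:
  steps:
    - [[0.035,-0.01,0,0],[0.035,-0.01,0,0],[0.035,-0.01,0,0],[0.035,-0.01,0,0],[0,0,0,0]]

```text
time: 53.55
ee_pos: [0.556, 0.1408, 0.197]
tcp_rot: [-179.4, 0.2, 90.1]
wrist_force: [-0.1, -0.8, 0.4]
opening: 0.0854
grasp_force: 0.0
```

```bash
python3 - <<'E'
from workcell import bot
from h import *
S=bot.camera('scene');T=bot.camera('top')
o=bot.get_obs();print(o['ee_pos'],o['time'])
x,y,z,r=.597,-.004,.127,34
im=rectify(S,x,y,z,.1,1000);g=cv2.GaussianBlur(cv2.cvtColor(im,6),(5,5),0)
h=cv2.HoughCircles(g,cv2.HOUGH_GRADIENT_ALT,1,20,param1=50,param2=.2,minRadius=31,maxRadius=38)
if h is not None: print(h[0][:2])
cv2.imwrite('pics/end.png',np.hstack([cv2.resize(S['img'][140:230,140:260],(533,400),interpolation=3),cv2.resize(T['img'][120:180,260:300],(266,400),interpolation=3)]))
E
```

```text
[0.55721226 0.13714525 0.19684825] 53.65
[[99.       99.       34.156166]
 [47.       62.       32.8302  ]]
```

View pics/end.png

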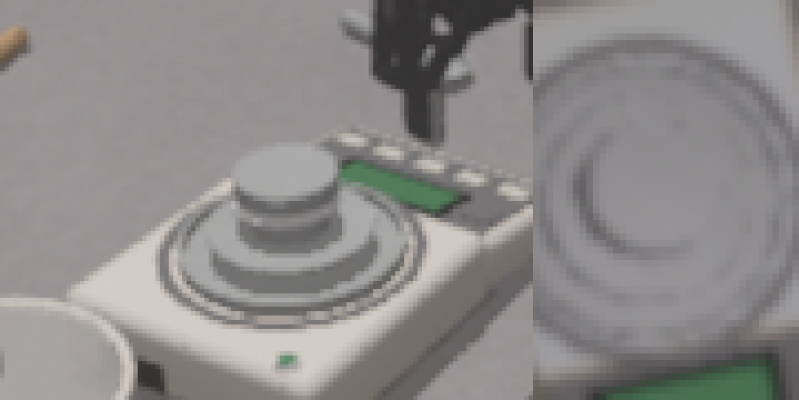

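The stack is complete: the pan top at (288,165) is level and concentric over the support, disc and tray, and the gripper is clear of it. Handing in.

```bash
python3 -c "
from workcell import bot
print(bot.job_done())"
```

```text
the job is handed in; nothing more can be done
None
```

I put the balance back together (tray, shield disc, pan support, then pan, all looking level in the last picture) and handed it in at about 54 s with no verdict shown; one early wrong turn dragged the tray and pushed the pink look-alike cap a few centimetres along the bench, where it stayed.

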